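# Couple the drive rod to the safe boltwork and draw the bolts

### The job

Pull back the spring sleeve of the boltwork's quick coupler until it stays back by itself, then push the loose drive rod's nose fully home in the coupler so that the sleeve springs all the way forward and locks it. Then draw the locked rod straight out until the bolts are fully in, let go of it, and leave the screwdriver, jar and lock case where they are.

Things in the scene. Friction and masses are not known exactly. Their poses are not given: they have to be found in the camera images.
- module: Boltwork module of a safe, screwed to the bench and fixed: zinc-grey base plate 235 x 150 x 8 mm. Origin on the bench exactly below the coupler's mouth as it stands with the bolts fully thrown. Its +x is the coupler's axis, pointing out of the mouth; z is up. The base plate runs from x = -300 to -65 mm; a bolt guide plate 93 mm high stands at x = -255 mm and a 50 mm high bearing at x = -128 mm.
- bolts (a joint): Bolt carriage (shaft, cross bar, two bolts and the coupler in one piece, 0.8 kg) sliding along the module's x: 0 = bolts fully thrown (back stop), 0.035 m = fully drawn in (front stop). It starts part way and stays where it is left, friction about 3.5 N: it gives way when the sleeve or the rod is pushed back, until it meets its back stop.
- mouth (a point): Centre of the coupler's mouth (brass ring), on the axis, 62 mm above the bench; moves with the bolts. The level round bore has an inside diameter of 27 mm and a funnel of 33 mm at the mouth; barrel outside diameter 42 mm, with a red band that shows in front of the sleeve only while the sleeve is back.
- sleeve (a joint): How far the sleeve is pulled back on the barrel, to the module's -x (away from the mouth): 0 = home, 0.015 m = end stop. A spring (4 to 7 N) drives it home. Pulled back over 13 mm it catches and stays at about 11.5 mm when let go. While it is home the empty coupler takes no plug. When the rod's nose is pushed fully in, the catch lets go and the sleeve springs home, locking the rod.
- sleeve_mid (a point): Centre of the sleeve's grip barrel, on the coupler's axis, 62 mm above the bench, 30 mm behind the mouth when home; moves with the sleeve. Aluminium sleeve with dark ribs, 56 mm diameter from 24 mm behind to 25 mm ahead of this point; behind that a rear flange, 66 mm diameter, 8 mm thick.
- rod_mid (a point): Centre of the blue square grip block (60 long x 40 x 40 mm) of the loose drive rod, which lies level on it (20 mm above the bench). Rod 173 mm long, about 0.35 kg, straight. Its frame: -x points to the nose, +x to the tail eye (84 mm away), z up; coupled, its x lines up with the module's x. Nose tip 89 mm from this point; nose diameter 24 mm with a 4 mm chamfer and a locking groove.
- rod_shoulder (a point): Nose-side face of the rod's brass shoulder (39 mm diameter), on the rod's axis, 50 mm from the grip block's centre and 39 mm behind the nose tip. It meets the mouth when the rod is home; locked, it rests 0 to 5 mm in front of the mouth and may sag by up to 0.1 rad of play. Inside, a plunger spring pushes the rod out with 6 N, rising to 9 N, until locked.
- screwdriver: Bystander: green-handled screwdriver lying on the bench; leave alone.
- jar: Bystander: jar with a dark cap, 64 mm diameter, 85 mm tall; leave alone.
- lock_case: Bystander: flat steel lock case 85 x 60 x 26 mm with a brass bolt; leave alone.
Not all that is in view belongs to the job. What is shaped like the part that bears rod_mid but brown, pink or purple is not meant.

How it is judged:
On the way, in this order (a step that is already met when the one before it is completed fails the run):
1. the sleeve is pulled back far enough to catch and stays back (value of joint sleeve above 0.0095 m), for 0.4 s.
2. the rod is home in the coupler and the sleeve has sprung forward over it (value of joint sleeve below 0.003 m and distance between rod_shoulder and mouth below 0.006 m and angle between the x axis of rod_mid and the x axis of module, either way round below 0.15 rad), for 0.2 s.
3. the bolts are drawn in by the coupled rod (value of joint bolts above 0.03 m and value of joint sleeve below 0.003 m and distance between rod_shoulder and mouth below 0.006 m), for 0.2 s.
At the end, for the whole second after the job is handed in: The rod's shoulder within 6 mm of the mouth and the rod in line with the coupler within 0.15 rad, the sleeve home within 3 mm, the bolts drawn in at least 30 mm of 35 mm and at rest, the rod let go; the bystanders within 20 mm of where they were (all of step 3 and angle between the x axis of rod_mid and the x axis of module, either way round below 0.15 rad and velocity of joint bolts below 0.01 m/s); the robot touches nothing.
It fails at once if a bystander is moved by more than 20 mm (distance of any of screwdriver, jar, lock_case from where it was at the start of the episode above 0.02 m).
It also fails if it takes over 61 s, if anything falls off the work surface, if the arm or the gripper's body presses on something with over 40 N, if the wrist force passes 120 N, or if a joint passes its speed limit or range.

### The arm

A 7-joint arm with a two-finger parallel gripper is mounted at the origin on the work surface. World frame = base frame: x ahead of the robot, y to its left, z up, the work surface at z = 0. Lengths are in m, angles in rad, forces in N, time in s.
With the tool pointing down it reaches from about 0.425 to 1.025 m from the base axis. Payload 9.4 kg.
Tool frame: the origin (TCP) lies midway between the tips of the shut fingers; the grasp point (between the pads) lies behind it (bot.tcp_to_grasp is the z of the grasp point in the tool frame, in m); z points along the fingers, y is the direction in which the jaws open and shut (so a half turn about z gives the same grasp; the last joint's range is limited). The gripper opens to 93 mm and grips with 3 to 60 N. Pads are 15 mm wide; open, the fingers measure 128 mm over their backs; the gripper's body (75 mm by 188 mm) begins 65 mm behind the grasp point.
Start: joints at [-1.237, 0.599, -0.003, 1.599, 0.002, 0.943, -0.08], TCP at [0.29, 0.665, 0.219] pointing down, gripper open.
Joint ranges: [-2.57, 2.57], [-0.35, 1.97], [-1.29, 1.29], [0.11, 2.56], [-1.05, 4.19], [0.11, 1.86], [-2.63, 2.63]. Speed limits (rad/s): [2.22, 2.22, 3.01, 3.01, 3.14, 3.14, 3.14].

### API

Orientations are given as a unit quaternion [w, x, y, z].
In Python, from workcell import bot gives the robot as it stands.
- The arm moves only by the tool arm_command, never from a script. Its argument "commands" is a list of rows, each a list of 5 numbers: the shift along the tool's x, y, z in mm, then the turn about the tool's z in degrees, then the closure in counts, from 0 (fully open) to 255 (shut). In form: [[tx, ty, tz, turn, claw], ...]. A call has 1 to 20 rows; each row shifts and turns the pose as measured when the row begins, along the tool's axes as they then stand; what a row does not reach is not made up. A row lasts 1/12 s, in which the tool goes at most 41.7 mm and 7.16 degrees, less where a joint would pass 70% of its speed; a pose out of reach is approached as far as the arm can. A call with a gripper value outside its range is refused whole. The fingers move at their own pace and stop on an object; the grip force is fixed at half the most. Time passes only in rows, so rows that do not move let the fingers close. It gives the time, the measured TCP pose, the force and the opening at its end, in the units of the state.
- bot.observe(): the state, without advancing time (a new reading comes with each control period).
- bot.capture(name): name is "scene" or "top" or "wrist"; returns the picture (480x640x3 uint8, blue, green, red); there is no depth.
- bot.calibration(name): a dict with "mtx" (3x3 intrinsics, pixels), "extrinsics" (4x4, takes a point from camera to world coordinates); the wrist camera has in their place "hand_eye" (4x4, takes a point from camera to tool coordinates, whose origin is the TCP and whose axes are the flange's). Camera axes: x right, y down, z forward; pixel columns grow to the right and rows downward; lengths in m; the calibration is good to about 2 mm. A picture is of the moment at which its call begins: read the wrist's pose just before it. calibration takes no time and is no camera call.
- bot.hand_in(): hands the job in, once; it reports no verdict.
The state is a dict: "time_s": time; "joints": joint angles; "qd": joint speeds; "effort": joint torques, N m; "eef_pos": TCP position; "eef_rot": TCP orientation; "ft_force": force on the tool from outside, world axes, zero at the start; "torque": the same for the moment, N m; "gripper_width": opening from 0.0 (shut) to 1.0 (fully open).
Only numpy, scipy, OpenCV 4.12 (cv2) and the standard library are available. Lean on these libraries where they do the work, as an engineer would, in place of code of your own. Each camera call takes 0.05 s, during which the arm holds its last target.

## Working session

There is one attempt and no reset: what is moved stays moved. The work goes in short steps, Python scripts to look and compute and a tool call to move; the robot and the scene stay as the last step left them, time stands still between calls to the robot, and variables do not carry over. Pictures are saved under pics/ and viewed, and the job is handed in when it is done.

Besides the shell and the picture viewer there is one more tool, called after "Emit:" by a JSON object that holds its "fn" and its "kwargs". arm_command: Moves the arm, as the interface text tells. Its arguments: {"type":"object","properties":{"commands":{"type":"array"}},"required":["commands"]}

```bash
mkdir -p pics; ls; python3 - <<'E'
from workcell import bot
import cv2
o=bot.observe();print(o)
print(bot.tcp_to_grasp)
for n in("scene","top","wrist"):
    c=bot.calibration(n);print(n,{k:(v.tolist() if hasattr(v,'tolist') else v) for k,v in c.items()})
    cv2.imwrite(f"pics/{n}0.png",bot.capture(n))
E
```

```text
pics
{'time_s': 0.0, 'joints': array([-1.23673106,  0.60011345, -0.00255087,  1.60013005,  0.00179745,
        0.94290117, -0.07980085]), 'qd': array([-0.00034171, -0.00059677, -0.00220698, -0.00181262,  0.00184246,
       -0.00116105,  0.00112656]), 'effort': array([-8.84903384e-04, -7.65077448e+01,  1.49720740e+00, -2.52359605e+01,
       -5.23855188e-02,  1.67499884e-02,  1.45752306e-04]), 'eef_pos': array([0.28931604, 0.6642352 , 0.21776823]), 'eef_rot': array([-9.08740170e-05,  2.03911135e-01,  9.78989095e-01, -7.69548761e-04]), 'ft_force': array([ 0.03949791, -0.18269758,  1.07237027]), 'torque': array([ 0.05479581,  0.01087559, -0.00225549]), 'gripper_width': 1.0010710765058919}
-0.0188
scene {'mtx': [[520.3659237985277, 0.0, 321.8924304134675], [0.0, 520.3659237985277, 237.91090279023936], [0.0, 0.0, 1.0]], 'extrinsics': [[-0.5928629729179817, 0.5428218800676282, -0.5948595648240834, 1.1195647312924344], [0.8052992585493165, 0.3972661049120375, -0.4400826582222245, 0.2367635599560048], [-0.0025689536340140987, -0.7399486795770794, -0.6726584215405044, 0.6992163614804782], [0.
[... 168 characters left out ...]
76079196756, -0.9834699041580903, 0.1789430398865107, 0.35649717108723644], [-0.9993033141834882, -0.03170963038250039, -0.019682113781342242, -0.14481621610307127], [0.025030984208487556, -0.1782735172600841, -0.9836625452223301, 1.258553964379182], [0.0, 0.0, 0.0, 1.0]]}
wrist {'mtx': [[352.922181762656, 0.0, 313.8748723117717], [0.0, 352.922181762656, 237.0534012150334], [0.0, 0.0, 1.0]], 'hand_eye': [[-8.022556416510194e-05, -0.9550855714332223, -0.29633012807328984, 0.0828990229640236], [0.9999999952121156, -9.322635597927884e-05, 2.9742448900972344e-05, -0.000467159523413585], [-5.60323618116425e-05, -0.2963301242683909, 0.9550855743395206, -0.16660442342909593], [0.0, 0.0, 0.0, 1.0]]}
```

View pics/top0.png

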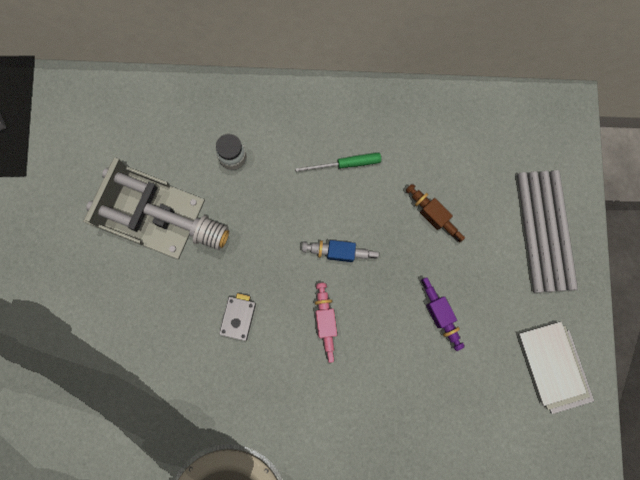

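View pics/scene0.png

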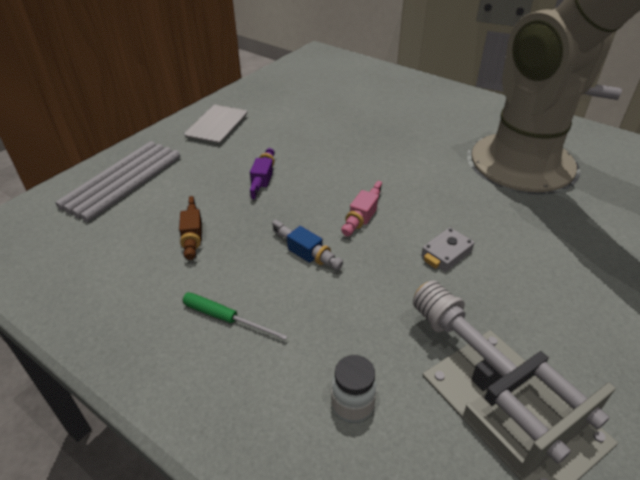

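```bash
python3 - <<'E'
import cv2
a=cv2.imread("pics/top0.png")
cv2.imwrite("pics/cropA.png",cv2.resize(a[150:270,75:245],None,fx=4.6,fy=4.6,interpolation=cv2.INTER_CUBIC))
cv2.imwrite("pics/cropB.png",cv2.resize(a[215:285,290:390],None,fx=8,fy=8,interpolation=cv2.INTER_CUBIC))
E
```

```text
(no output)
```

View pics/cropA.png

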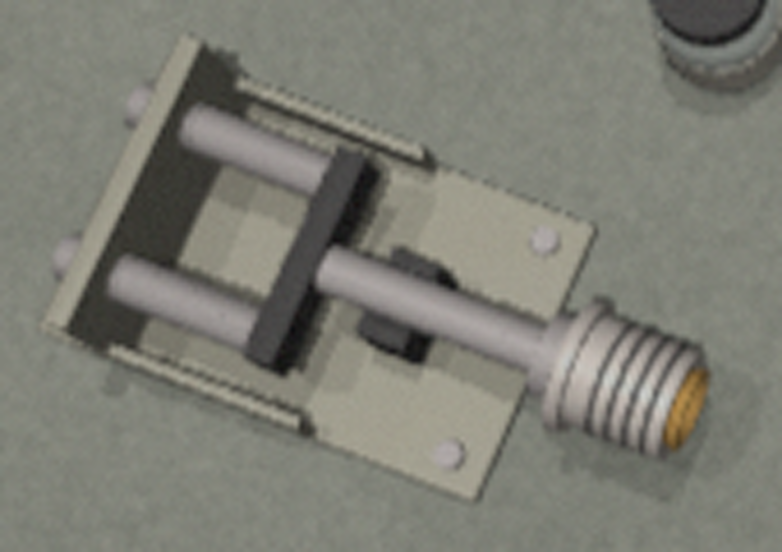

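View pics/cropB.png

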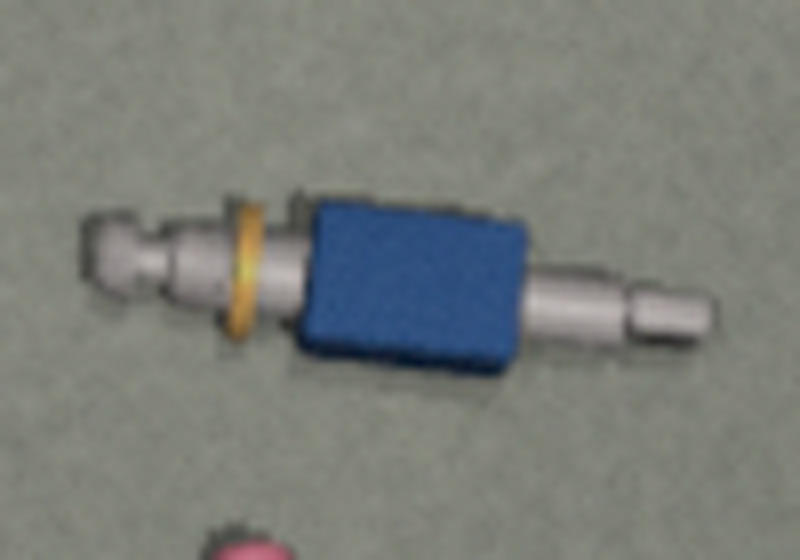

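```bash
cat > h.py <<'E'
import numpy as np
from workcell import bot
def ray(name,uv,z,pose=None):
    c=bot.calibration(name);K=np.array(c["mtx"])
    if name=="wrist":
        from scipy.spatial.transform import Rotation as R
        p,q=pose;T=np.eye(4);T[:3,:3]=R.from_quat([q[1],q[2],q[3],q[0]]).as_matrix();T[:3,3]=p
        E=T@np.array(c["hand_eye"])
    else:E=np.array(c["extrinsics"])
    d=E[:3,:3]@np.linalg.inv(K)@[uv[0],uv[1],1];o=E[:3,3]
    return o+d*(z-o[2])/d[2]
def proj(name,P):
    c=bot.calibration(name);E=np.linalg.inv(np.array(c["extrinsics"]));q=np.array(c["mtx"])@(E[:3,:3]@P+E[:3,3]);return q[:2]/q[2]
E
python3 - <<'E'
from h import *
A=lambda u,v:(75+(u+.5)/4.6-.5,150+(v+.5)/4.6-.5)
B=lambda u,v:(290+(u+.5)/8-.5,215+(v+.5)/8-.5)
def ang(d):return np.degrees(np.arctan2(d[1],d[0]))
np.set_printoptions(precision=4,suppress=True)
f1=ray("top",A(595,230),.008);f2=ray("top",A(478,498),.008);print("front",f1,f2,np.linalg.norm(f1-f2),ang(f1-f2)-90)
b1=ray("top",A(45,325),.093)if 0 else None
m=ray("top",A(689,409),.062);s=ray("top",A(340,270),.062);s2=ray("top",A(530,340),.062);print("mouth",m,"shaft ang",ang(m-s),ang(s2-s),ang(m-s2))
mid=(f1+f2)/2; print("mid",mid,"ang mid->mouth",ang(m-mid),np.linalg.norm((m-mid)[:2]))
n=ray("top",B(88,250),.020);t=ray("top",B(712,316),.020);print("nose",n,"tail",t,np.linalg.norm(n-t),ang(t-n))
blk=[ray("top",B(*p),.04) for p in((318,203),(527,222),(515,355),(302,342))]
print(blk,np.mean(blk,0)); print("rodmid est",n+(t-n)*89/173)
E
```

```text
front [0.6626 0.0902 0.008 ] [0.5261 0.1386 0.008 ] 0.14485585635051462 -109.50226453447621
mouth [0.5642 0.0305 0.062 ] shaft ang -110.06103251878321 -108.581360202693 -111.7964463515965
mid [0.5944 0.1144 0.008 ] ang mid->mouth -109.78058026703478 0.089210611174168
nose [ 0.5603 -0.1349  0.02  ] tail [ 0.5471 -0.3109  0.02  ] 0.17652636809785618 -94.29632833819639
[array([ 0.5723, -0.1984,  0.04  ]), array([ 0.5688, -0.2566,  0.04  ]), array([ 0.5314, -0.2538,  0.04  ]), array([ 0.5332, -0.1949,  0.04  ])] [ 0.5514 -0.2259  0.04  ]
rodmid est [ 0.5535 -0.2255  0.02  ]
```

```bash
python3 - <<'E'
import cv2
a=cv2.imread("pics/scene0.png")
cv2.imwrite("pics/cropC.png",cv2.resize(a[270:480,400:630],None,fx=2.8,fy=2.8,interpolation=cv2.INTER_CUBIC))
cv2.imwrite("pics/cropD.png",cv2.resize(a[210:280,265:350],None,fx=8,fy=8,interpolation=cv2.INTER_CUBIC))
E
```

```text
(no output)
```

View pics/cropC.png

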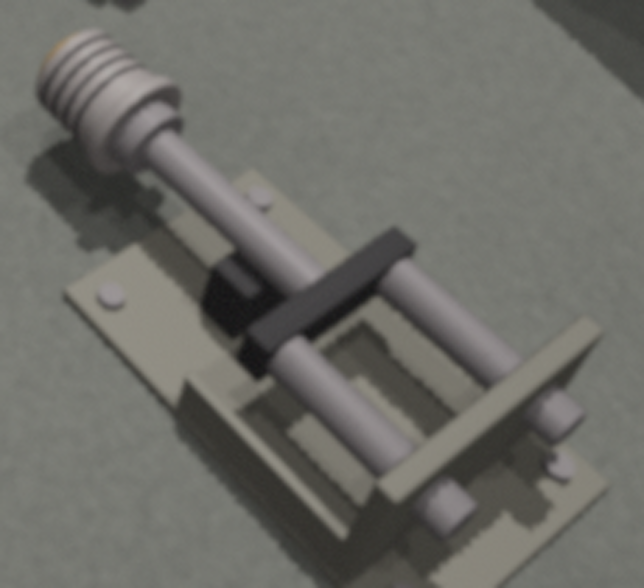

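View pics/cropD.png

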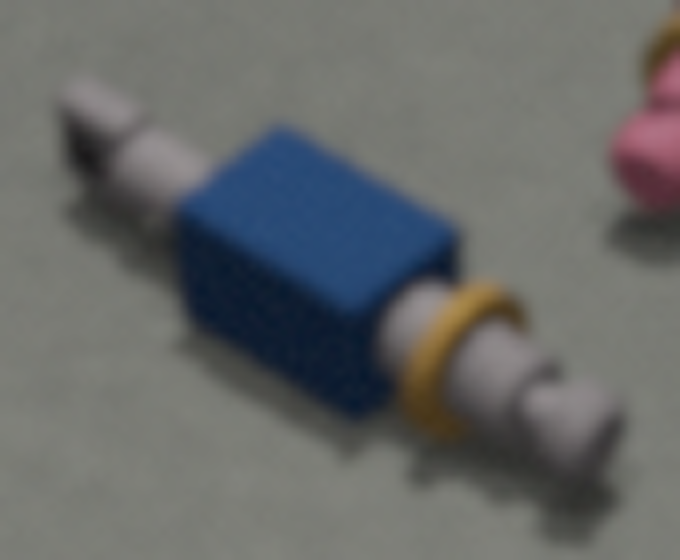

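Emit:
{"fn": "arm_command", "kwargs": {"commands": [[-28,-24.5,0,0,0],[-28,-24.5,0,0,0],[-28,-24.5,0,0,0],[-28,-24.5,0,0,0],[-28,-24.5,0,0,0],[-28,-24.5,0,0,0],[-28,-24.5,0,0,0],[-28,-24.5,0,0,0],[-28,-24.5,0,0,0],[-28,-24.5,0,0,0],[-28,-24.5,0,0,0],[-28,-24.5,0,0,0],[-28,-24.5,0,0,0],[-28,-24.5,0,0,0],[-28,-24.5,0,0,0],[-28,-24.5,0,0,0],[-28,-24.5,0,0,0],[-28,-24.5,0,0,0]]}}

```text
time_s: 1.65
eef_pos: [0.5824, 0.0412, 0.2124]
eef_rot: [-0.003, 0.195, 0.981, -0.001]
ft_force: [0.5, 0.4, -0.4]
gripper_width: 1.0
```

Emit:
{"fn": "arm_command", "kwargs": {"commands": [[0,0,0,7,0],[0,0,0,7,0],[0,0,0,7,0],[0,0,0,7,0],[0,0,0,7,0],[0,0,0,7,0],[0,0,0,7,0],[0,0,0,7,0],[0,0,0,7,0],[0,0,0,7,0],[0,0,0,7,0],[0,0,0,7,0],[0,0,0,2,0],[0,0,0,0,0]]}}

```text
time_s: 2.82
eef_pos: [0.5845, 0.0247, 0.2102]
eef_rot: [-0.0, 0.825, 0.565, -0.005]
ft_force: [0.6, -0.8, -0.6]
gripper_width: 0.998
```

```bash
cat >> h.py <<'E'
from scipy.spatial.transform import Rotation as Rot
import cv2
def Rm(o):q=o["eef_rot"];return Rot.from_quat([q[1],q[2],q[3],q[0]]).as_matrix()
def st(o):
    R=Rm(o);print("t",round(o["time_s"],2),"p",o["eef_pos"].round(4),"xhead",np.degrees(np.arctan2(R[1,0],R[0,0])).round(2),"zax",R[:,2].round(3),"F",o["ft_force"].round(1),"w",round(o["gripper_width"]*93,1),"j7",o["joints"][6].round(2))
E
python3 - <<'E'
from h import *
o=bot.observe();st(o)
cv2.imwrite("pics/w1.png",bot.capture("wrist"))
E
```

```text
t 2.82 p [0.5845 0.0247 0.2102] xhead 68.84 zax [-0.008 -0.005 -1.   ] F [ 0.6 -0.8 -0.6] w 92.8 j7 -0.2
```

View pics/w1.png

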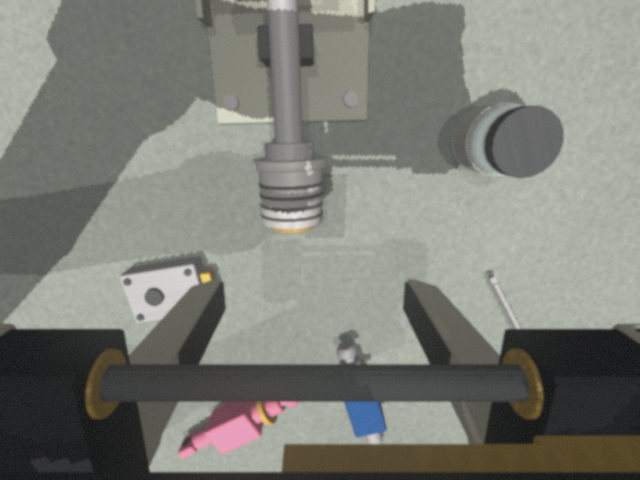

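```bash
python3 - <<'E'
import cv2
a=cv2.imread("pics/w1.png")
cv2.imwrite("pics/w1c.png",cv2.resize(a[0:250,190:400],None,fx=3,fy=2.4*1.25,interpolation=cv2.INTER_CUBIC)[150:])
E
```

```text
(no output)
```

View pics/w1c.png

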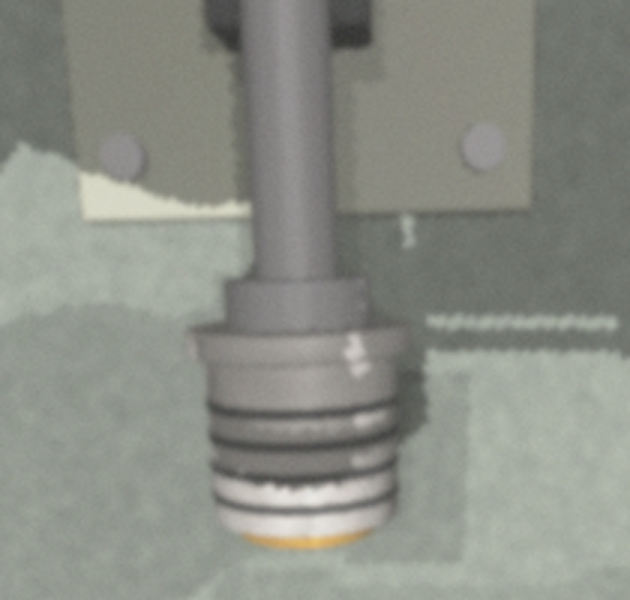

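```bash
python3 - <<'E'
from h import *
np.set_printoptions(precision=4,suppress=True)
o=bot.observe();pose=(o["eef_pos"],o["eef_rot"])
A=lambda u,v:(190+(u+.5)/3-.5,(v+150.5)/3-.5)
W=lambda u,v,z:ray("wrist",A(u,v),z,pose)
def ang(d):return np.degrees(np.arctan2(d[1],d[0]))
f1=W(531,208,.008);f2=W(84,218,.008);mid=(f1+f2)/2
print("front",f1,f2,np.linalg.norm(f1-f2),ang(f1-f2)-90,mid)
a=W(285,10,.062);b=W(295,270,.062);c=W(304.5,470,.062);d=W(301.5,345,.062);e=W(307,545,.05)
print(a,b,d,c,"mouthlow",e);print(ang(b-a),ang(c-a),ang(c-mid))
E
```

```text
front [0.6638 0.0894 0.008 ] [0.5248 0.1396 0.008 ] 0.14782725877347622 -109.83202073938172 [0.5943 0.1145 0.008 ]
[0.6115 0.1626 0.062 ] [0.5885 0.0997 0.062 ] [0.5823 0.0794 0.062 ] [0.569  0.0445 0.062 ] mouthlow [0.5586 0.0191 0.05  ]
-110.04313891317992 -109.79282662683725 -109.88974400991464
```

Emit:
{"fn": "arm_command", "kwargs": {"commands": [[20,-10,20,-1.3,0],[21,-11,30,0,0],[0,0,35,0,0],[0,0,20,0,0],[0,0,0,0,0],[0,0,0,0,0]]}}

```text
time_s: 3.37
eef_pos: [0.5803, 0.072, 0.1032]
eef_rot: [0.0, 0.814, 0.581, -0.002]
ft_force: [-0.2, -0.4, 0.6]
gripper_width: 0.998
```

```bash
python3 - <<'E'
from h import *
o=bot.observe();st(o)
R=Rm(o);g=np.array([.5783,.0703,.043]);print((R.T@(g-o["eef_pos"])*1000).round(1))
E
```

```text
t 3.37 p [0.5803 0.072  0.1032] xhead 70.97 zax [-0.003 -0.003 -1.   ] F [-0.2 -0.4  0.6] w 92.9 j7 -0.17
[-2.  -1.2 60.2]
```

Emit:
{"fn": "arm_command", "kwargs": {"commands": [[-1,-1,25,0.8,0],[-1,0,25,0,0],[0,0,9,0,0],[0,0,0,0,0],[0,0,0,0,0]]}}

```text
time_s: 3.78
eef_pos: [0.5829, 0.0691, 0.0488]
eef_rot: [0.002, 0.818, 0.575, 0.001]
ft_force: [-0.3, 0.4, 0.5]
gripper_width: 1.002
```

```bash
python3 - <<'E'
from h import *
o=bot.observe();st(o)
R=Rm(o);g=np.array([.5783,.0703,.043]);print((R.T@(g-o["eef_pos"])*1000).round(1))
cv2.imwrite("pics/w2.png",bot.capture("wrist"))
E
```

```text
t 3.78 p [0.5829 0.0691 0.0488] xhead 70.24 zax [ 0.004 -0.001 -1.   ] F [-0.3  0.4  0.5] w 93.2 j7 -0.13
[-0.4 -4.7  5.8]
```

View pics/w2.png

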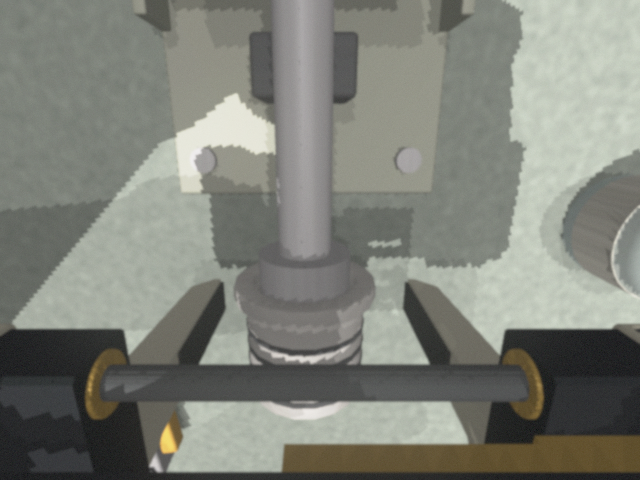

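Emit:
{"fn": "arm_command", "kwargs": {"commands": [[0,-4.5,5.5,0,0],[0,0,0,0,0],[0,0,0,0,220],[0,0,0,0,220],[0,0,0,0,220],[0,0,0,0,220],[0,0,0,0,220],[0,0,0,0,220],[0,0,0,0,220],[0,0,0,0,220]]}}

```text
time_s: 4.67
eef_pos: [0.5789, 0.0702, 0.0478]
eef_rot: [0.003, 0.818, 0.576, 0.003]
ft_force: [-2.1, 0.8, 1.8]
gripper_width: 0.598
```

```bash
python3 - <<'E'
from h import *
o=bot.observe();st(o)
R=Rm(o);g=np.array([.5783,.0703,.043]);print((R.T@(g-o["eef_pos"])*1000).round(1))
cv2.imwrite("pics/w3.png",bot.capture("wrist"))
E
```

```text
t 4.67 p [0.5789 0.0702 0.0478] xhead 70.28 zax [ 0.008 -0.001 -1.   ] F [-2.1  0.8  1.8] w 55.6 j7 -0.13
[-0.1 -0.6  4.8]
```

View pics/w3.png

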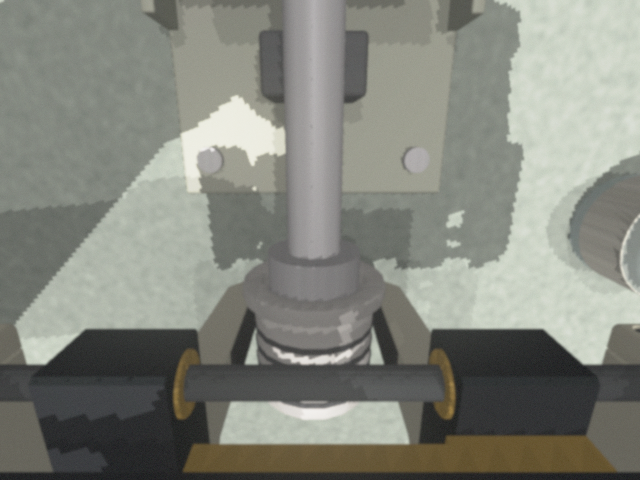

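Emit:
{"fn": "arm_command", "kwargs": {"commands": [[5,0,0,0,220],[5,0,0,0,220],[5,0,0,0,220],[5,0,0,0,220],[4,0,0,0,220],[4,0,0,0,220],[0,0,0,0,220]]}}

```text
time_s: 5.3
eef_pos: [0.5881, 0.0961, 0.0477]
eef_rot: [0.003, 0.818, 0.575, 0.002]
ft_force: [-2.4, -3.9, 2.3]
gripper_width: 0.607
```

```bash
python3 - <<'E'
from h import *
o=bot.observe();st(o)
R=Rm(o);g=np.array([.5783,.0703,.043]);print((R.T@(g-o["eef_pos"])*1000).round(1), (R.T@o["ft_force"]).round(1))
E
```

```text
t 5.3 p [0.5881 0.0961 0.0477] xhead 70.25 zax [ 0.006 -0.004 -1.   ] F [-2.4 -3.9  2.3] w 56.4 j7 -0.17
[-27.6  -0.5   4.8] [-4.5 -1.  -2.3]
```

Emit:
{"fn": "arm_command", "kwargs": {"commands": [[4,0,0,0,220],[4,0,0,0,220],[4,0,0,0,220],[0,0,0,0,220]]}}

```text
time_s: 5.63
eef_pos: [0.5912, 0.1046, 0.0478]
eef_rot: [0.004, 0.818, 0.575, -0.0]
ft_force: [-3.4, -3.0, 1.9]
gripper_width: 0.599
```

```bash
python3 - <<'E'
from h import *
o=bot.observe();st(o)
R=Rm(o);g=np.array([.5783,.0703,.043]);print((R.T@(g-o["eef_pos"])*1000).round(1), (R.T@o["ft_force"]).round(1))
cv2.imwrite("pics/w4.png",bot.capture("wrist"))
cv2.imwrite("pics/s4.png",bot.capture("scene"))
E
```

```text
t 5.63 p [0.5912 0.1046 0.0478] xhead 70.16 zax [ 0.004 -0.008 -1.   ] F [-3.4 -3.   1.9] w 55.7 j7 -0.18
[-36.6  -0.5   5. ] [-4.  -2.2 -1.9]
```

View pics/w4.png

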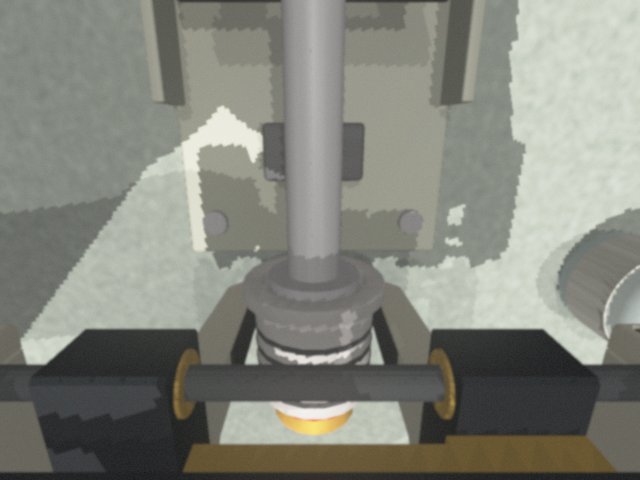

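View pics/s4.png

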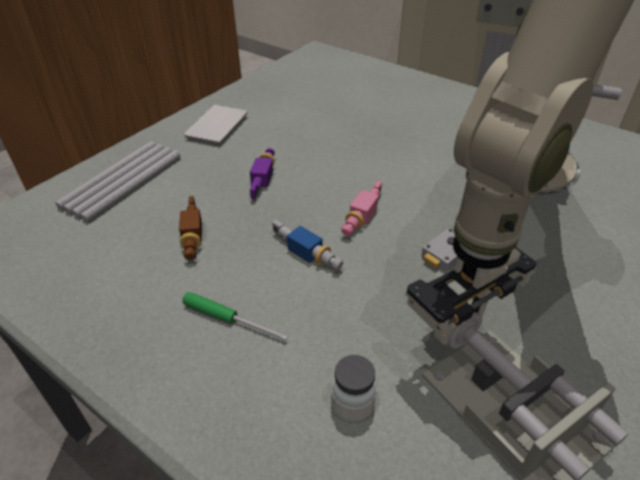

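Emit:
{"fn": "arm_command", "kwargs": {"commands": [[3,0,0,0,220],[2,0,0,0,220],[0,0,0,0,220]]}}

```text
time_s: 5.98
eef_pos: [0.5921, 0.1071, 0.0478]
eef_rot: [0.005, 0.818, 0.575, -0.002]
ft_force: [-4.6, -5.2, 3.7]
gripper_width: 0.601
```

```bash
python3 - <<'E'
from h import *
o=bot.observe();st(o)
R=Rm(o);g=np.array([.5783,.0703,.043]);print((R.T@(g-o["eef_pos"])*1000).round(1), (R.T@o["ft_force"]).round(1))
E
```

```text
t 5.98 p [0.5921 0.1071 0.0478] xhead 70.13 zax [ 0.003 -0.01  -1.   ] F [-4.6 -5.2  3.7] w 55.9 j7 -0.19
[-39.3  -0.5   5.1] [-6.5 -2.5 -3.6]
```

Emit:
{"fn": "arm_command", "kwargs": {"commands": [[3,0,0,0,220],[0,0,0,0,220]]}}

```text
time_s: 6.15
eef_pos: [0.5924, 0.1079, 0.0478]
eef_rot: [0.006, 0.819, 0.574, -0.003]
ft_force: [-5.4, -5.2, 2.7]
gripper_width: 0.6
```

```bash
python3 - <<'E'
from h import *
o=bot.observe();st(o)
R=Rm(o);g=np.array([.5783,.0703,.043]);print((R.T@(g-o["eef_pos"])*1000).round(1), (R.T@o["ft_force"]).round(1))
cv2.imwrite("pics/w5.png",bot.capture("wrist"))
E
```

```text
t 6.15 p [0.5924 0.1079 0.0478] xhead 70.1 zax [ 0.002 -0.013 -1.   ] F [-5.4 -5.2  2.7] w 55.8 j7 -0.2
[-40.1  -0.5   5.2] [-6.7 -3.3 -2.6]
```

View pics/w5.png

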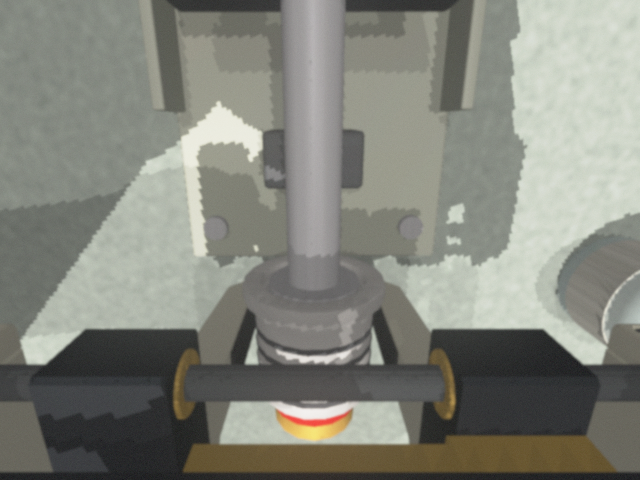

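Emit:
{"fn": "arm_command", "kwargs": {"commands": [[6,0,0,0,220],[6,0,0,0,220],[6,0,0,0,220]]}}

```text
time_s: 6.45
eef_pos: [0.5926, 0.1087, 0.0477]
eef_rot: [0.01, 0.821, 0.571, -0.012]
ft_force: [-9.1, -19.1, 9.5]
gripper_width: 0.601
```

```bash
python3 - <<'E'
from h import *
o=bot.observe();st(o)
R=Rm(o);g=np.array([.5783,.0703,.043]);print((R.T@(g-o["eef_pos"])*1000).round(1), (R.T@o["ft_force"]).round(1))
cv2.imwrite("pics/w6.png",bot.capture("wrist")[200:460,180:460])
E
```

```text
t 6.45 p [0.5926 0.1087 0.0477] xhead 69.66 zax [-0.009 -0.029 -1.   ] F [ -9.1 -19.1   9.5] w 55.9 j7 -0.22
[-40.8  -0.1   5.9] [-21.3  -1.9  -8.9]
```

View pics/w6.png

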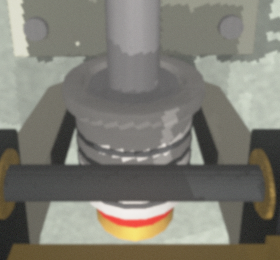

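Emit:
{"fn": "arm_command", "kwargs": {"commands": [[0,0,0,0,220],[0,0,0,0,0],[0,0,0,0,0],[0,0,0,0,0],[0,0,0,0,0],[0,0,0,0,0]]}}

```text
time_s: 7.0
eef_pos: [0.5941, 0.1073, 0.048]
eef_rot: [0.011, 0.821, 0.57, -0.012]
ft_force: [0.1, 0.5, -0.5]
gripper_width: 0.91
```

```bash
python3 - <<'E'
from h import *
o=bot.observe();st(o)
cv2.imwrite("pics/w7.png",bot.capture("wrist"))
E
```

```text
t 7.0 p [0.5941 0.1073 0.048 ] xhead 69.57 zax [-0.007 -0.032 -0.999] F [ 0.1  0.5 -0.5] w 84.6 j7 -0.22
```

View pics/w7.png

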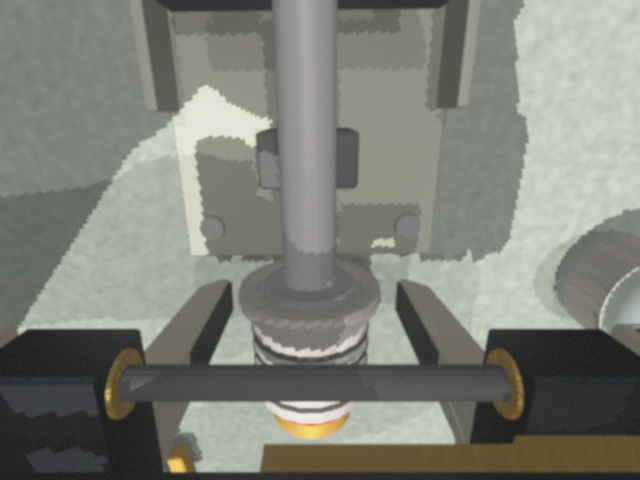

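Emit:
{"fn": "arm_command", "kwargs": {"commands": [[0,0,0,0,0],[0,0,-20,0,0],[0,0,-35,0,0],[-10,0,-35,0,0],[-30,0,-30,0,0],[-30,0,-20,0,0],[-30,0,0,0,0],[0,0,0,0,0],[0,0,0,0,0]]}}

```text
time_s: 7.8
eef_pos: [0.5604, 0.0202, 0.1968]
eef_rot: [0.01, 0.819, 0.574, -0.011]
ft_force: [0.6, -0.8, 0.1]
gripper_width: 0.999
```

```bash
python3 - <<'E'
from h import *
o=bot.observe();st(o)
a=bot.capture("wrist");cv2.imwrite("pics/w8.png",a)
cv2.imwrite("pics/w8c.png",cv2.resize(a[20:270,200:420],None,fx=2.8,fy=2.4,interpolation=cv2.INTER_CUBIC))
E
```

```text
t 7.8 p [0.5604 0.0202 0.1968] xhead 70.02 zax [-0.006 -0.029 -1.   ] F [ 0.6 -0.8  0.1] w 92.9 j7 -0.18
```

View pics/w8.png

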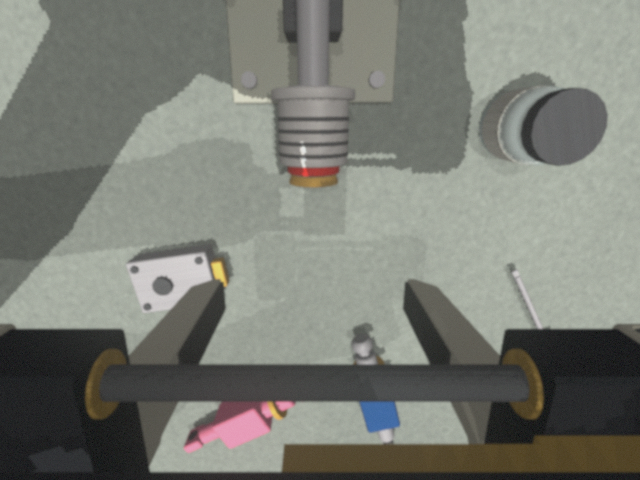

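View pics/w8c.png

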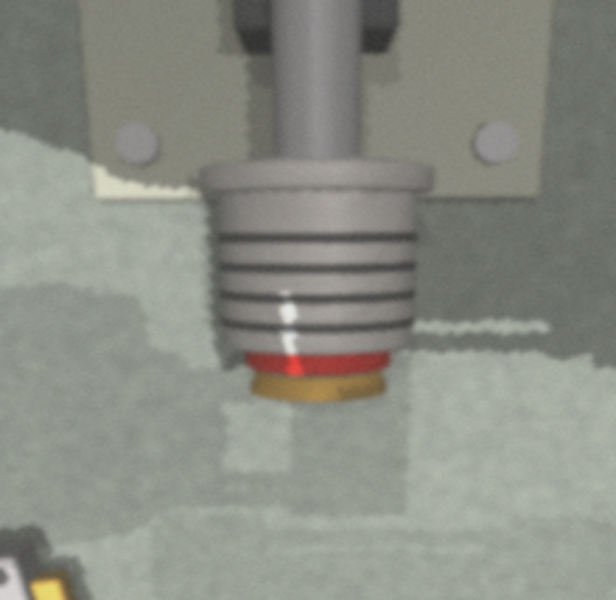

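Emit:
{"fn": "arm_command", "kwargs": {"commands": [[-29,9.5,0,0,0],[-29,9.5,0,0,0],[-29,9.5,0,0,0],[-29,9.5,0,0,0],[-29,9.5,0,0,0],[-29,9.5,0,0,0],[-29,9.5,0,0,0],[-25,9,0,0,0],[0,0,0,-5.2,0],[0,0,0,-5.2,0],[0,0,0,-5.2,0],[0,0,0,0,0],[0,0,0,0,0]]}}

```text
time_s: 8.93
eef_pos: [0.5612, -0.2154, 0.192]
eef_rot: [0.002, 0.723, 0.691, -0.015]
ft_force: [0.9, -0.2, -0.3]
gripper_width: 1.0
```

```bash
python3 - <<'E'
from h import *
o=bot.observe();st(o)
a=bot.capture("wrist");cv2.imwrite("pics/w9.png",a)
R=Rm(o);g=np.array([.5530,-.2255,.006]);print((R.T@(g-o["eef_pos"])*1000).round(1))
E
```

```text
t 8.93 p [ 0.5612 -0.2154  0.192 ] xhead 87.37 zax [-0.018 -0.024 -1.   ] F [ 0.9 -0.2 -0.3] w 93.0 j7 0.45
[ -5.7  -4.5 186.4]
```

View pics/w9.png

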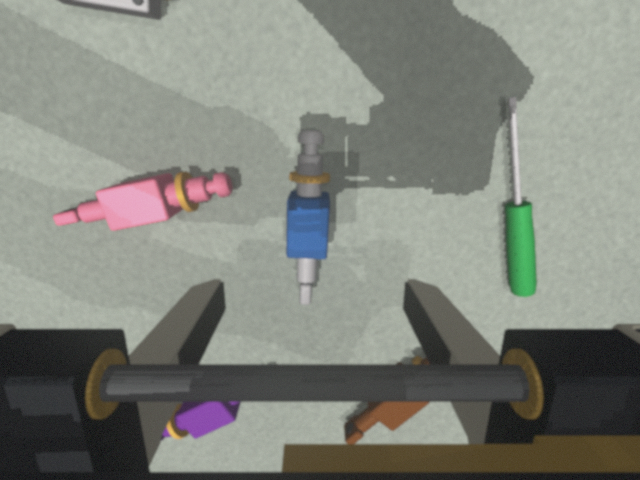

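```bash
python3 - <<'E'
from h import *
np.set_printoptions(precision=4,suppress=True)
o=bot.observe();pose=(o["eef_pos"],o["eef_rot"])
W=lambda u,v,z:ray("wrist",(u,v),z,pose)
n=W(310,128,.020);t=W(305,303,.020);d=t-n;print(n,t,np.linalg.norm(d),np.degrees(np.arctan2(d[1],d[0])),n+d*89/173)
b=[W(290,193,.04),W(330,193,.04),W(329,258,.04),W(287,258,.04)];print(b,np.mean(b,0))
E
```

```text
[ 0.5581 -0.1372  0.02  ] [ 0.5438 -0.3167  0.02  ] 0.18000969659129062 -94.55397942376189 [ 0.5507 -0.2295  0.02  ]
[array([ 0.5377, -0.1923,  0.04  ]), array([ 0.574 , -0.1938,  0.04  ]), array([ 0.5711, -0.2574,  0.04  ]), array([ 0.5305, -0.2558,  0.04  ])] [ 0.5533 -0.2248  0.04  ]
```

Emit:
{"fn": "arm_command", "kwargs": {"commands": [[-3,-3,30,1.9,0],[-2,-2,30,0,0],[0,0,35,0,0],[0,0,30,0,0],[0,0,0,0,0],[0,0,0,0,0]]}}

```text
time_s: 9.48
eef_pos: [0.5581, -0.2194, 0.0635]
eef_rot: [0.005, 0.738, 0.675, -0.014]
ft_force: [0.1, 0.5, 0.8]
gripper_width: 1.001
```

```bash
python3 - <<'E'
from h import *
o=bot.observe();st(o)
R=Rm(o);g=np.array([.5520,-.2255,.006]);print((R.T@(g-o["eef_pos"])*1000).round(1))
E
```

```text
t 9.48 p [ 0.5581 -0.2194  0.0635] xhead 84.88 zax [-0.014 -0.025 -1.   ] F [0.1 0.5 0.8] w 93.1 j7 0.5
[-5.1 -4.8 57.8]
```

Emit:
{"fn": "arm_command", "kwargs": {"commands": [[-3,-4,15,-0.6,0],[-2,-1,15,0,0],[0,0,15,0,0],[0,0,0,0,0],[0,0,0,0,0]]}}

```text
time_s: 9.9
eef_pos: [0.5568, -0.2245, 0.0246]
eef_rot: [0.008, 0.735, 0.678, -0.012]
ft_force: [0.5, 0.2, 0.2]
gripper_width: 0.997
```

```bash
python3 - <<'E'
from h import *
o=bot.observe();st(o)
R=Rm(o);g=np.array([.5520,-.2255,.006]);print((R.T@(g-o["eef_pos"])*1000).round(1))
a=bot.capture("wrist");cv2.imwrite("pics/w10.png",a)
E
```

```text
t 9.9 p [ 0.5568 -0.2245  0.0246] xhead 85.35 zax [-0.008 -0.027 -1.   ] F [0.5 0.2 0.2] w 92.7 j7 0.53
[-0.9 -4.6 18.6]
```

View pics/w10.png

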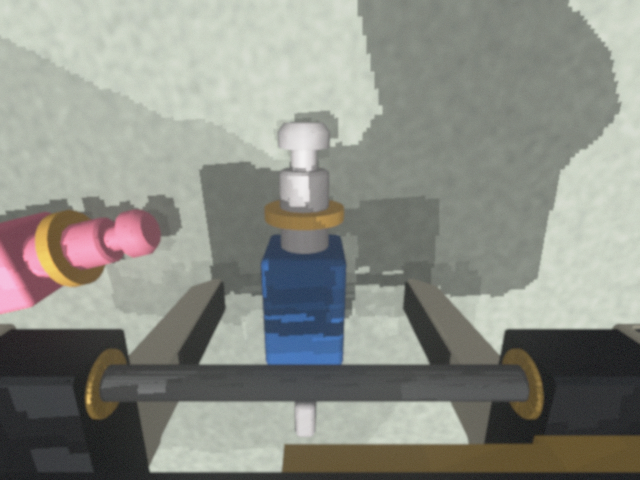

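Emit:
{"fn": "arm_command", "kwargs": {"commands": [[-1,-4.5,9,0,0],[0,-1,9,0,0],[0,0,2,0,0],[0,0,0,0,0]]}}

```text
time_s: 10.28
eef_pos: [0.5532, -0.2256, 0.0073]
eef_rot: [0.01, 0.735, 0.678, -0.01]
ft_force: [-0.2, -0.2, -0.8]
gripper_width: 0.999
```

```bash
python3 - <<'E'
from h import *
o=bot.observe();st(o)
R=Rm(o);g=np.array([.5520,-.2255,.006]);print((R.T@(g-o["eef_pos"])*1000).round(1))
E
```

```text
t 10.28 p [ 0.5532 -0.2256  0.0073] xhead 85.37 zax [-0.002 -0.029 -1.   ] F [-0.2 -0.2 -0.8] w 92.9 j7 0.55
[ 0.  -1.2  1.3]
```

Emit:
{"fn": "arm_command", "kwargs": {"commands": [[0,-1,1,0,255],[0,0,0,0,255],[0,0,0,0,255],[0,0,0,0,255],[0,0,0,0,255],[0,0,0,0,255],[0,0,0,0,255],[0,0,0,0,255],[0,0,0,0,255],[0,0,0,0,255],[0,0,0,0,255],[0,0,0,0,255]]}}

```text
time_s: 11.28
eef_pos: [0.5523, -0.2258, 0.0066]
eef_rot: [0.01, 0.735, 0.678, -0.01]
ft_force: [0.4, 0.4, 0.3]
gripper_width: 0.426
```

```bash
python3 - <<'E'
from h import *
o=bot.observe();st(o)
cv2.imwrite("pics/w11.png",bot.capture("wrist"))
E
```

```text
t 11.28 p [ 0.5523 -0.2258  0.0066] xhead 85.34 zax [-0.001 -0.029 -1.   ] F [0.4 0.4 0.3] w 39.6 j7 0.55
```

View pics/w11.png

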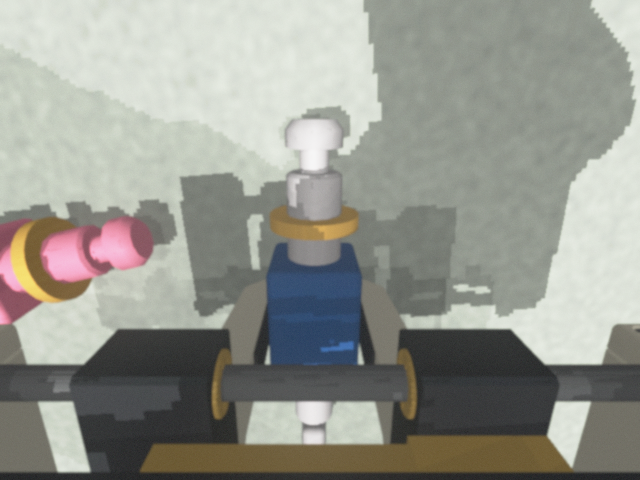

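```bash
python3 - <<'E'
from h import *
np.set_printoptions(precision=4,suppress=True)
o=bot.observe();pose=(o["eef_pos"],o["eef_rot"]);R=Rm(o)
W=lambda u,v,z:R.T@(ray("wrist",(u,v),z,pose)-o["eef_pos"])
# nose tip far edge ~ top edge row 118 z~.028 ; widest centre; shoulder centre left/right extremes at z .02
print("nose",W(314,118,.026),"shoulder",(W(271,222,.02)+W(358,222,.02))/2,W(271,222,.02)-W(358,222,.02))
print("blkfront",W(315,246,.04))
E
```

```text
nose [ 0.0862  0.0002 -0.0219] shoulder [ 0.0425  0.0004 -0.0147] [-0.     -0.0387 -0.    ]
blkfront [ 0.038   0.0006 -0.0345]
```

Emit:
{"fn": "arm_command", "kwargs": {"commands": [[0,0,-5,0,255],[0,0,-15,0,255],[0,0,-25,0,255],[0,0,-25,0,255],[0,0,0,3,255],[0,0,0,6,255],[0,0,0,6,255],[0,0,0,0,255],[0,0,0,0,255]]}}

```text
time_s: 12.08
eef_pos: [0.5497, -0.2221, 0.0799]
eef_rot: [0.009, 0.82, 0.573, -0.01]
ft_force: [-0.3, -0.3, -3.5]
gripper_width: 0.425
```

```bash
python3 - <<'E'
from h import *
o=bot.observe();st(o)
R=Rm(o);g=np.array([.5352,-.0491,.0486]);print((R.T@(g-o["eef_pos"])*1000).round(1))
cv2.imwrite("pics/w12.png",bot.capture("wrist"))
E
```

```text
t 12.08 p [ 0.5497 -0.2221  0.0799] xhead 69.9 zax [-0.007 -0.026 -1.   ] F [-0.3 -0.3 -3.5] w 39.5 j7 0.33
[158.2 -73.2  26.9]
```

View pics/w12.png

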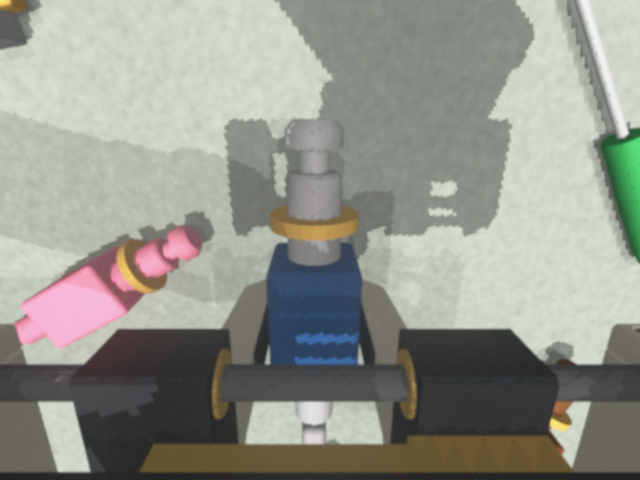

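Emit:
{"fn": "arm_command", "kwargs": {"commands": [[18,-9,0,0,255],[22,-11,0,0,255],[22,-11,5,0,255],[22,-11,5,0,255],[22,-11,5,0,255],[18,-10,5,0,255],[10,-7,4,0,255],[0,0,0,0,255],[0,0,0,0,255]]}}

```text
time_s: 12.88
eef_pos: [0.5271, -0.0697, 0.0498]
eef_rot: [0.009, 0.813, 0.582, -0.011]
ft_force: [0.4, -0.6, -3.5]
gripper_width: 0.429
```

```bash
python3 - <<'E'
from h import *
o=bot.observe();st(o)
R=Rm(o);g=np.array([.5352,-.0491,.0486]);print((R.T@(g-o["eef_pos"])*1000).round(1))
cv2.imwrite("pics/w13.png",bot.capture("wrist"))
a=bot.capture("top");cv2.imwrite("pics/t13.png",cv2.resize(a[150:300,140:340],None,fx=4,fy=4,interpolation=cv2.INTER_CUBIC))
a=bot.capture("scene");cv2.imwrite("pics/s13.png",a)
E
```

```text
t 12.88 p [ 0.5271 -0.0697  0.0498] xhead 71.18 zax [-0.008 -0.027 -1.   ] F [ 0.4 -0.6 -3.5] w 39.9 j7 0.18
[22.1  1.1  0.6]
```

View pics/w13.png

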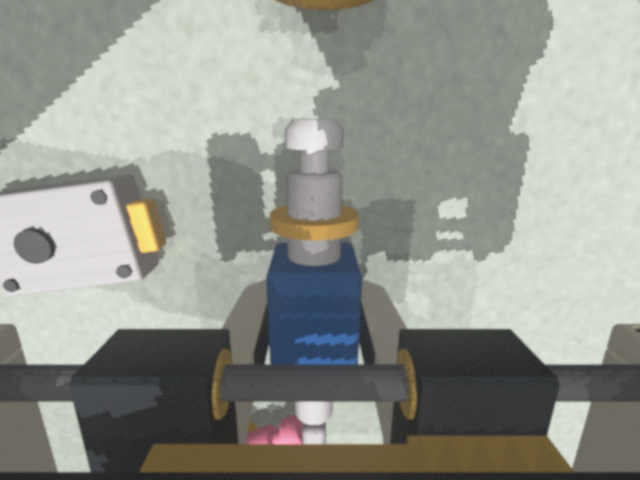

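View pics/t13.png

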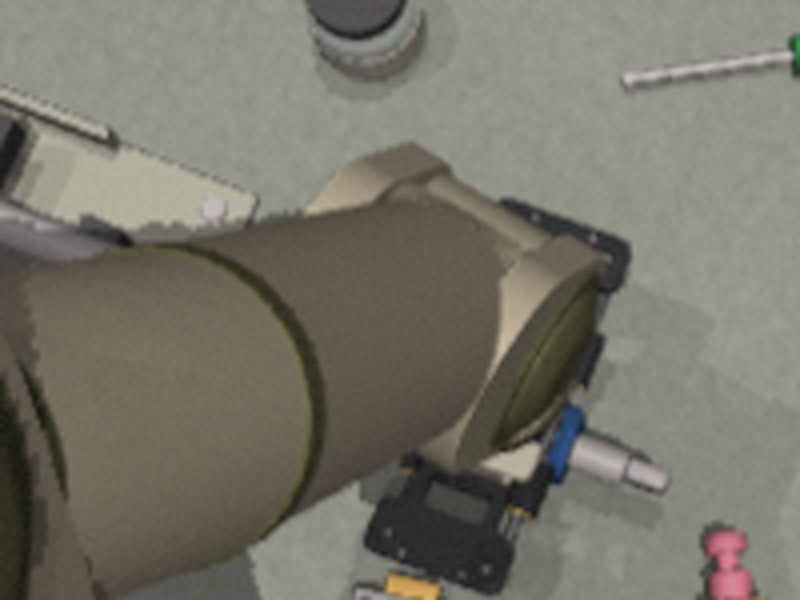

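View pics/s13.png

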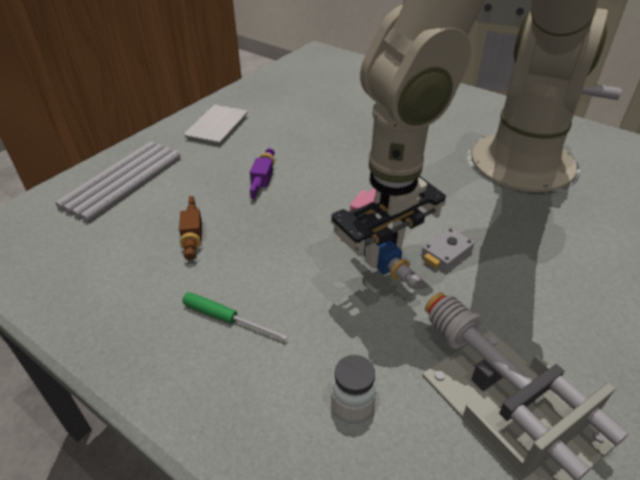

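```bash
python3 - <<'E'
from h import *
import math
np.set_printoptions(precision=4,suppress=True)
c=bot.calibration("wrist")
o=bot.observe();pose=(o["eef_pos"],o["eef_rot"]);R=Rm(o)
for z in(.062,.072,.045):
  p=ray("wrist",(325,5),z,pose);print(z,p,R.T@(p-o["eef_pos"]))
p=ray("wrist",(314,135),.062,pose);print(p,R.T@(p-o["eef_pos"]))
p=ray("wrist",(314,215),.062,pose);print("sh",p)
# perpendicular distance of p from axis through M
u=np.array([math.cos(math.radians(-109.85)),math.sin(math.radians(-109.85))]);M=np.array([.5722,.0534]);v=np.array([u[1],-u[0]])
for q in (p,ray("wrist",(314,135),.062,pose),ray("wrist",(325,5),.062,pose),o["eef_pos"]):
  d=q[:2]-M;print("along",d@u,"perp",d@v)
E
```

```text
0.062 [0.5728 0.0473 0.062 ] [ 0.1263  0.0044 -0.0154]
0.072 [0.5717 0.045  0.072 ] [ 0.1234  0.0041 -0.0253]
0.045 [0.5747 0.0513 0.045 ] [0.1311 0.0048 0.0015]
[0.5538 0.0046 0.062 ] [ 0.0797  0.0003 -0.0141]
sh [ 0.5426 -0.0279  0.062 ]
along 0.08650965319139857 perp 0.00025044289717057223
along 0.052128915171974155 perp 0.0007577627874108785
along 0.005516614013427302 perp -0.0026507406922385997
along 0.13222562219019024 perp -0.00015066516200684026
```

Emit:
{"fn": "arm_command", "kwargs": {"commands": [[8,0,0,1,255],[8,0,0.5,0,255],[6,0,0,0,255],[0,0,0,0,255],[0,0,0,0,255]]}}

```text
time_s: 13.45
eef_pos: [0.5372, -0.0519, 0.0499]
eef_rot: [0.011, 0.821, 0.571, -0.01]
ft_force: [0.8, 0.4, -4.2]
gripper_width: 0.43
```

```bash
python3 - <<'E'
from h import *
o=bot.observe();st(o)
R=Rm(o);g=np.array([.5352,-.0491,.0486]);print((R.T@(g-o["eef_pos"])*1000).round(1))
a=bot.capture("wrist");cv2.imwrite("pics/w14.png",cv2.resize(a[0:270,200:430],None,fx=2.6,fy=2.2*26/22,interpolation=cv2.INTER_CUBIC)[:600])
a=bot.capture("scene");cv2.imwrite("pics/s14.png",cv2.resize(a[220:370,340:540],None,fx=4,fy=4,interpolation=cv2.INTER_CUBIC))
E
```

```text
t 13.45 p [ 0.5372 -0.0519  0.0499] xhead 69.61 zax [-0.005 -0.029 -1.   ] F [ 0.8  0.4 -4.2] w 40.0 j7 0.14
[ 2.  -2.9  1.2]
```

View pics/w14.png

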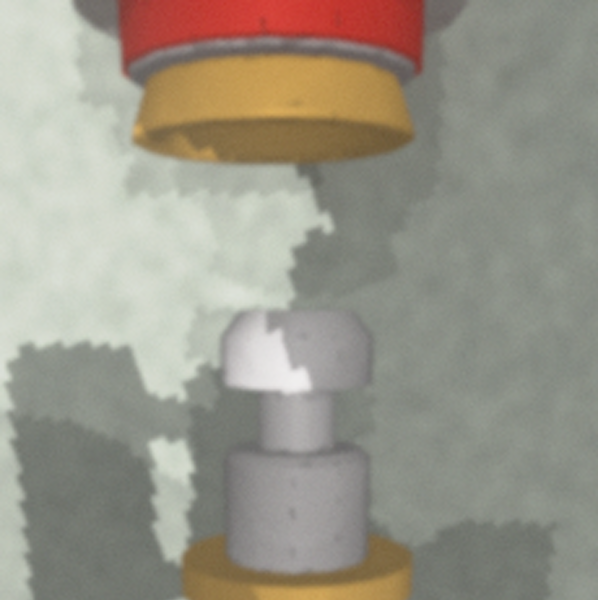

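View pics/s14.png

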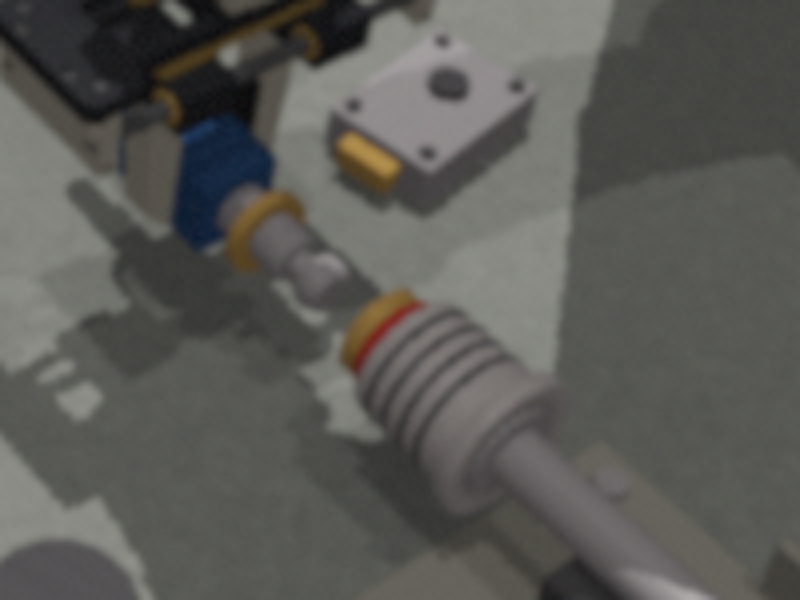

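Emit:
{"fn": "arm_command", "kwargs": {"commands": [[0,-2.7,1,-0.5,255],[0,0,0,0,255],[0,0,0,0,255]]}}

```text
time_s: 13.8
eef_pos: [0.5339, -0.0515, 0.0488]
eef_rot: [0.011, 0.818, 0.575, -0.01]
ft_force: [0.0, 0.2, -3.0]
gripper_width: 0.425
```

```bash
python3 - <<'E'
from h import *
o=bot.observe();st(o);R=Rm(o)
g=np.array([.5352,-.0491,.0486]);print((R.T@(g-o["eef_pos"])*1000).round(1))
a=bot.capture("wrist");cv2.imwrite("pics/w15.png",cv2.resize(a[0:270,200:430],None,fx=2.6,fy=2.6,interpolation=cv2.INTER_CUBIC)[:600])
a=bot.capture("scene");b=cv2.resize(a[260:335,385:485],None,fx=8,fy=8,interpolation=cv2.INTER_CUBIC)
x=R[:,0].copy();x[2]=0;x/=np.linalg.norm(x)
c=o["eef_pos"]+[0,0,.0134]
M=np.array([.5722,.0534,.062]);u=np.array([-.3396,-.9406,0])
def dr(P,col):
  q=proj("scene",P);q=((q-[385,260]+.5)*8-.5).astype(int);print(q);cv2.circle(b,tuple(int(i) for i in q),3,col,-1)
for s in(.050,.068,.089):dr(c+x*s,(0,255,0))
for s in(0,.01,-.02,-.04):dr(M+u*s,(255,0,255))
cv2.imwrite("pics/s15.png",b)
E
```

```text
t 13.8 p [ 0.5339 -0.0515  0.0488] xhead 70.14 zax [-0.005 -0.029 -1.   ] F [ 0.   0.2 -3. ] w 39.6 j7 0.14
[2.7 0.4 0.1]
[187 145]
[244 198]
[313 261]
[388 333]
[354 301]
[458 397]
[529 463]
```

View pics/s15.png

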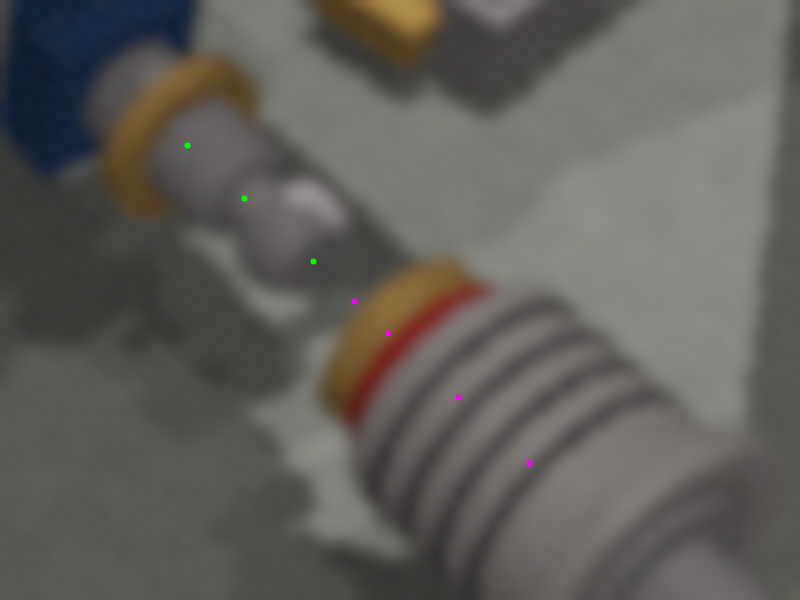

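View pics/w15.png

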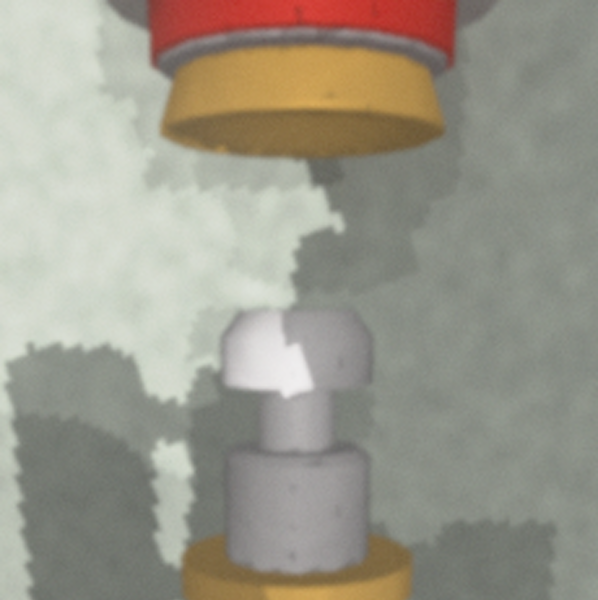

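Emit:
{"fn": "arm_command", "kwargs": {"commands": [[7,0.5,-0.3,0,255],[8,0.3,-0.3,0,255],[8,0,-0.2,0,255],[5,0,-0.2,0,255],[0,0,0,0,255]]}}

```text
time_s: 14.32
eef_pos: [0.5456, -0.0225, 0.049]
eef_rot: [0.01, 0.819, 0.574, -0.01]
ft_force: [0.2, 0.5, -3.3]
gripper_width: 0.426
```

```bash
cat > chk.py <<'E'
from h import *
import sys
o=bot.observe();st(o);R=Rm(o);M=np.array([.5722,.0534,.0486]);u=np.array([-.3396,-.9406,0]);v=np.array([.9406,-.3396,0])
d=o["eef_pos"]-M;print("along",(d@u*1000).round(1),"perp(ty)",(d@v*1000).round(1),"dz",(d[2]*1000).round(1),"Ftool",(R.T@o["ft_force"]).round(1))
a=bot.capture("wrist");cv2.imwrite(f"pics/{sys.argv[1]}.png",a)
E
python3 chk.py w16
```

```text
t 14.32 p [ 0.5456 -0.0225  0.049 ] xhead 70.09 zax [-0.005 -0.028 -1.   ] F [ 0.2  0.5 -3.3] w 39.6 j7 0.1
along 80.4 perp(ty) 0.7 dz 0.4 Ftool [ 0.7 -0.   3.3]
```

View pics/w16.png

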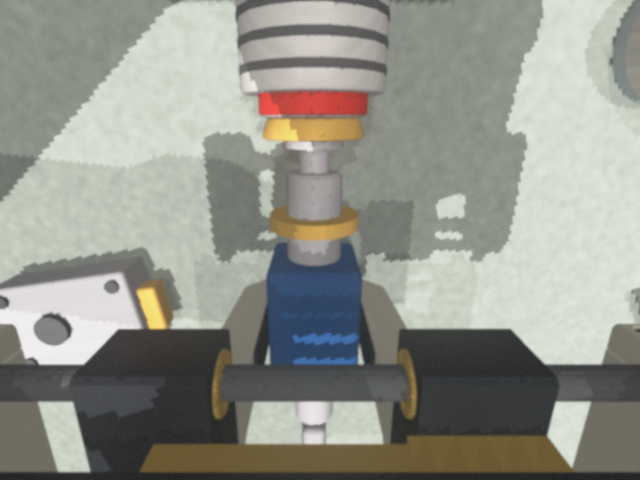

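Nose head has entered the mouth centrally (ring centre col 314, rod 314), with no contact force. Continuing.

Emit:
{"fn": "arm_command", "kwargs": {"commands": [[6,0,-0.2,0,255],[6,0,-0.2,0,255],[5,0,-0.2,0,255],[0,0,0,0,255]]}}

```text
time_s: 14.7
eef_pos: [0.5488, -0.0119, 0.0493]
eef_rot: [0.012, 0.82, 0.572, -0.013]
ft_force: [-0.2, 0.5, -3.9]
gripper_width: 0.425
```

```bash
python3 chk.py w17
```

```text
t 14.7 p [ 0.5488 -0.0119  0.0493] xhead 69.77 zax [-0.008 -0.035 -0.999] F [-0.2  0.5 -3.9] w 39.5 j7 0.07
along 69.3 perp(ty) 0.2 dz 0.7 Ftool [ 0.5 -0.4  3.8]
```

View pics/w17.png

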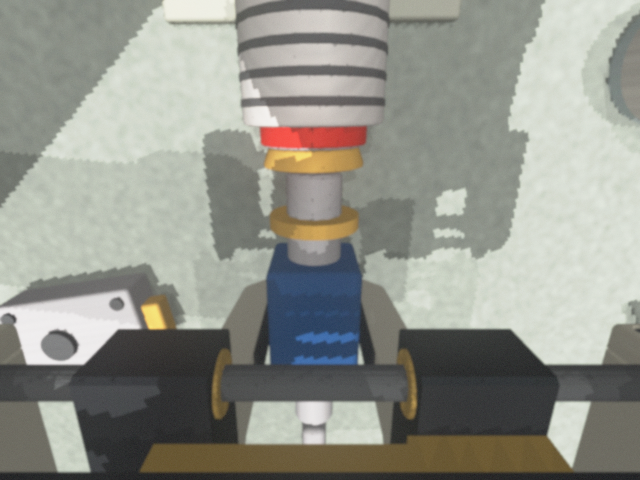

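Emit:
{"fn": "arm_command", "kwargs": {"commands": [[6,0,-0.2,0,255],[6,0,-0.2,0,255],[6,0,-0.2,0,255]]}}

```text
time_s: 15.0
eef_pos: [0.5507, -0.0039, 0.0494]
eef_rot: [0.014, 0.823, 0.568, -0.018]
ft_force: [-5.0, -13.2, 0.1]
gripper_width: 0.431
```

```bash
python3 chk.py w18
```

```text
t 15.0 p [ 0.5507 -0.0039  0.0494] xhead 69.27 zax [-0.014 -0.044 -0.999] F [ -5.  -13.2   0.1] w 40.1 j7 0.04
along 61.2 perp(ty) -0.8 dz 0.8 Ftool [-14.1  -0.    0.5]
```

View pics/w18.png

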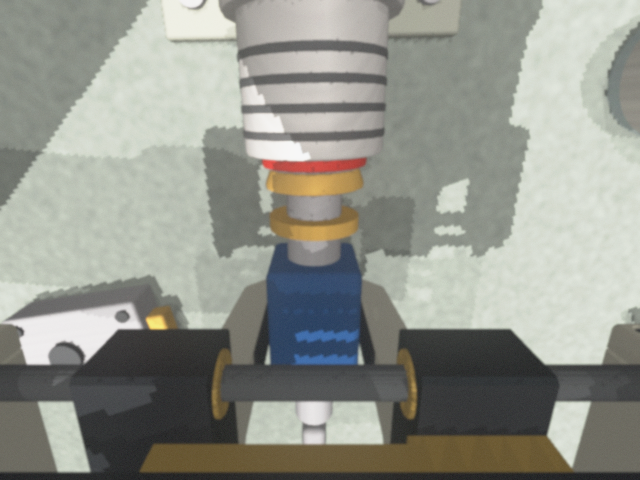

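Emit:
{"fn": "arm_command", "kwargs": {"commands": [[6,0.3,-0.3,-0.5,255],[7,0.3,-0.3,-0.3,255],[7,0,-0.3,0,255]]}}

```text
time_s: 15.3
eef_pos: [0.5541, 0.0049, 0.0499]
eef_rot: [0.017, 0.821, 0.57, -0.023]
ft_force: [-4.2, -8.7, 0.2]
gripper_width: 0.43
```

```bash
python3 chk.py w19
```

```text
t 15.3 p [0.5541 0.0049 0.0499] xhead 69.49 zax [-0.019 -0.054 -0.998] F [-4.2 -8.7  0.2] w 40.0 j7 0.02
along 51.8 perp(ty) -0.5 dz 1.3 Ftool [-9.6 -0.8  0.3]
```

View pics/w19.png

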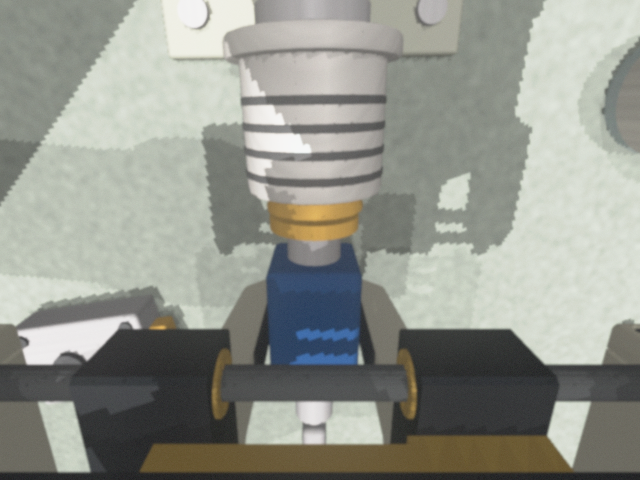

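Emit:
{"fn": "arm_command", "kwargs": {"commands": [[6,0,-0.3,0,255],[7,0,-0.3,0,255],[7,0,-0.3,0,255]]}}

```text
time_s: 15.6
eef_pos: [0.5554, 0.0089, 0.0499]
eef_rot: [0.021, 0.825, 0.564, -0.031]
ft_force: [-6.9, -21.5, -1.5]
gripper_width: 0.43
```

```bash
python3 chk.py w20; python3 - <<'E'
from h import *
a=bot.capture("scene");cv2.imwrite("pics/s20.png",cv2.resize(a[250:350,385:520],None,fx=5.9,fy=5.9,interpolation=cv2.INTER_CUBIC))
E
```

```text
t 15.6 p [0.5554 0.0089 0.0499] xhead 68.75 zax [-0.027 -0.069 -0.997] F [ -6.9 -21.5  -1.5] w 40.0 j7 -0.01
along 47.5 perp(ty) -0.7 dz 1.3 Ftool [-22.3   1.4   3.2]
```

View pics/w20.png

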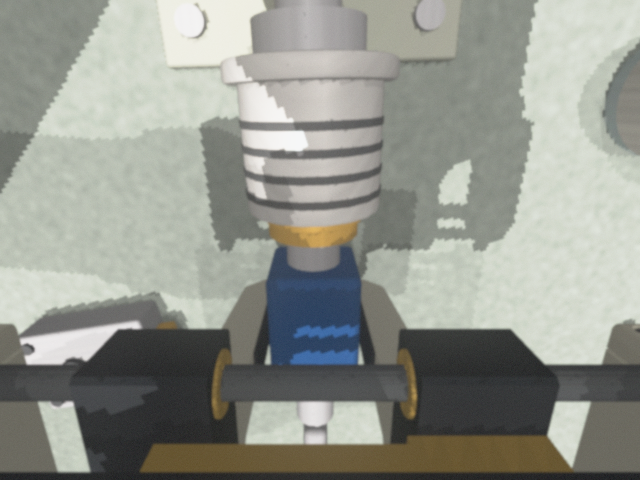

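View pics/s20.png

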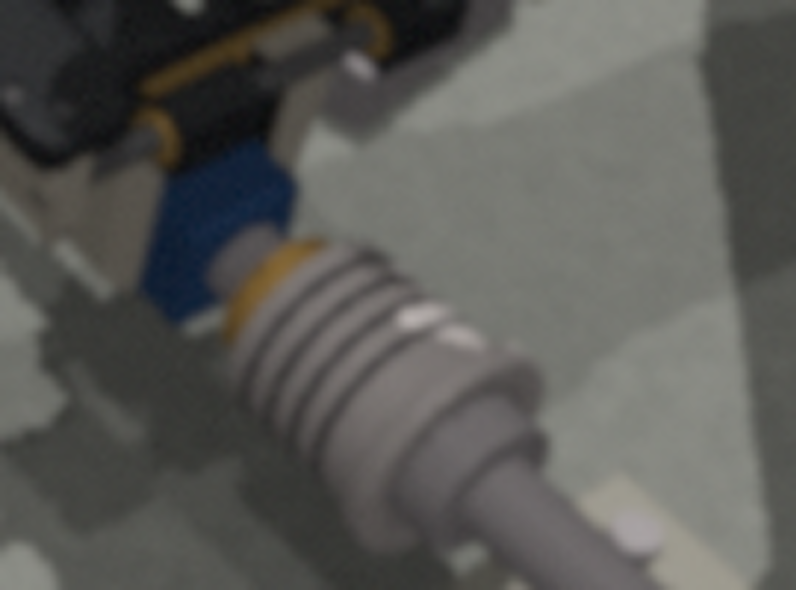

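Emit:
{"fn": "arm_command", "kwargs": {"commands": [[0,0,0,0,255],[0,0,0,0,255],[0,0,0,0,255],[-4,0,0.3,0,255],[-5,0,0.4,0,255],[-5,0,0.4,0,255],[-5,0,0.4,0,255],[0,0,0,0,255]]}}

```text
time_s: 16.37
eef_pos: [0.5494, -0.0078, 0.0497]
eef_rot: [0.021, 0.824, 0.566, -0.029]
ft_force: [-0.5, -2.6, -3.7]
gripper_width: 0.424
```

```bash
python3 chk.py w21
```

```text
t 16.37 p [ 0.5494 -0.0078  0.0497] xhead 68.95 zax [-0.025 -0.067 -0.997] F [-0.5 -2.6 -3.7] w 39.5 j7 0.02
along 65.3 perp(ty) -0.7 dz 1.1 Ftool [-2.4  0.5  3.8]
```

View pics/w21.png

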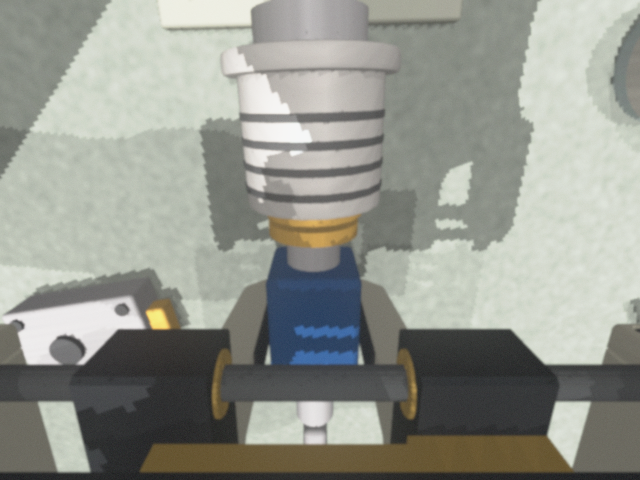

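Emit:
{"fn": "arm_command", "kwargs": {"commands": [[-5,0,0.4,0,255],[-5,0,0.4,0,255],[-5,0,0.4,0,255],[-4,0,0.4,0,255],[-4,0,0.4,0,255],[-3,0,0.3,0,255],[-3,0,0.3,0,255]]}}

```text
time_s: 17.0
eef_pos: [0.5432, -0.0269, 0.0489]
eef_rot: [0.018, 0.822, 0.569, -0.024]
ft_force: [5.1, 12.9, -7.7]
gripper_width: 0.428
```

```bash
python3 chk.py w22
```

```text
t 17.0 p [ 0.5432 -0.0269  0.0489] xhead 69.41 zax [-0.019 -0.057 -0.998] F [ 5.1 12.9 -7.7] w 39.8 j7 0.06
along 85.3 perp(ty) -0.1 dz 0.3 Ftool [14.3  0.2  6.8]
```

View pics/w22.png

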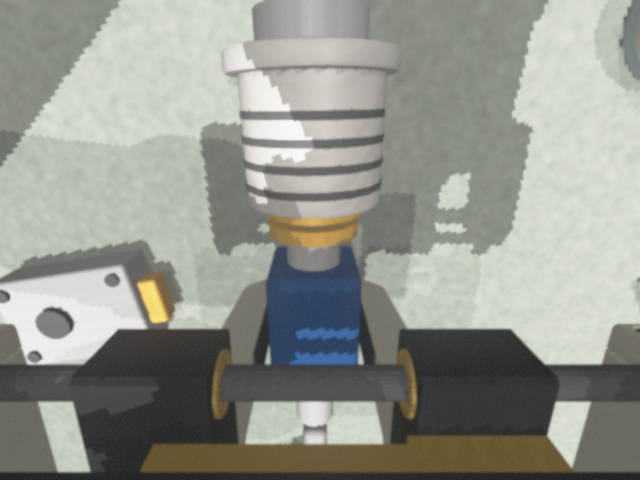

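Emit:
{"fn": "arm_command", "kwargs": {"commands": [[-3,0,0.2,0,255],[0,0,0,0,255],[0,0,0,0,255],[0,0,0,0,255]]}}

```text
time_s: 17.38
eef_pos: [0.5435, -0.0267, 0.0485]
eef_rot: [0.017, 0.821, 0.57, -0.022]
ft_force: [1.7, 4.9, -4.1]
gripper_width: 0.427
```

```bash
python3 chk.py w23
```

```text
t 17.38 p [ 0.5435 -0.0267  0.0485] xhead 69.59 zax [-0.017 -0.053 -0.998] F [ 1.7  4.9 -4.1] w 39.7 j7 0.07
along 85.1 perp(ty) 0.2 dz -0.1 Ftool [ 5.4 -0.1  3.8]
```

Emit:
{"fn": "arm_command", "kwargs": {"commands": [[0,0,0,0,100],[0,0,0,0,60],[0,0,0,0,0],[0,0,0,0,0],[0,0,0,0,0],[0,0,0,0,0],[0,0,0,0,0],[0,0,0,0,0]]}}

```text
time_s: 18.1
eef_pos: [0.5415, -0.0313, 0.0496]
eef_rot: [0.018, 0.822, 0.568, -0.024]
ft_force: [0.5, -0.4, 0.9]
gripper_width: 0.956
```

```bash
python3 chk.py w24
```

```text
t 18.1 p [ 0.5415 -0.0313  0.0496] xhead 69.3 zax [-0.018 -0.056 -0.998] F [ 0.5 -0.4  0.9] w 88.9 j7 0.07
along 90.1 perp(ty) -0.1 dz 1.0 Ftool [-0.2  0.6 -0.8]
```

View pics/w24.png

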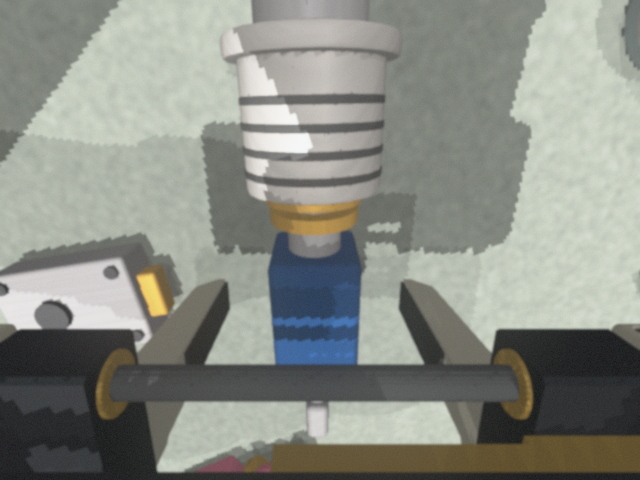

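Released; now lift clear and look from all cameras.

Emit:
{"fn": "arm_command", "kwargs": {"commands": [[0,0,0,0,0],[0,0,-8,0,0],[0,0,-20,0,0],[0,0,-30,0,0],[-5,0,-35,0,0],[-15,0,-35,0,0],[-25,0,-35,0,0],[-35,0,-20,0,0],[-30,0,0,0,0],[0,0,0,0,0],[0,0,0,0,0],[0,0,0,0,0]]}}

```text
time_s: 19.15
eef_pos: [0.5043, -0.1264, 0.2511]
eef_rot: [0.018, 0.822, 0.569, -0.024]
ft_force: [-0.8, -1.2, -0.7]
gripper_width: 0.996
```

```bash
python3 chk.py w25; python3 - <<'E'
from h import *
a=bot.capture("scene");cv2.imwrite("pics/s25.png",a)
E
```

```text
t 19.15 p [ 0.5043 -0.1264  0.2511] xhead 69.36 zax [-0.018 -0.056 -0.998] F [-0.8 -1.2 -0.7] w 92.6 j7 0.05
along 192.2 perp(ty) -2.8 dz 202.5 Ftool [-1.4 -0.3  0.7]
```

View pics/w25.png

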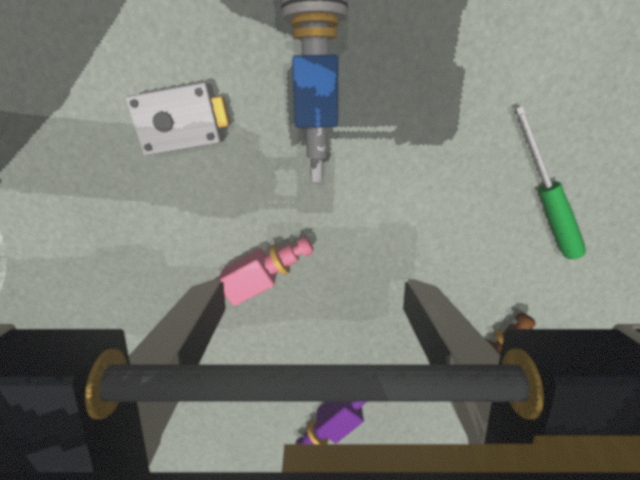

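View pics/s25.png

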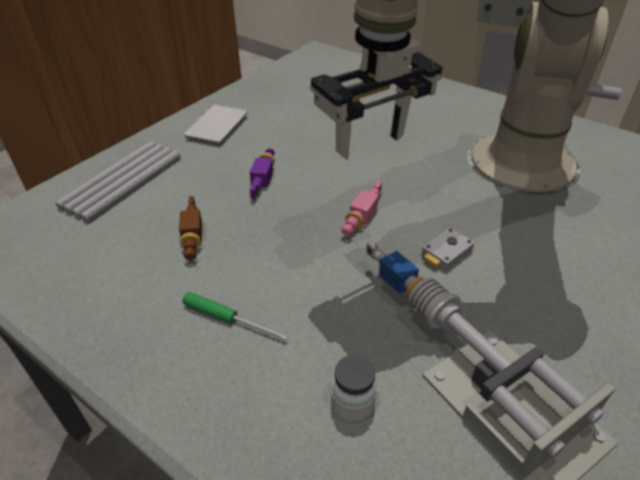

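```bash
python3 - <<'E'
from h import *
a=bot.capture("scene");o=np.array([360,235]);k=7
b=cv2.resize(a[235:320,360:474],None,fx=k,fy=k,interpolation=cv2.INTER_CUBIC)
M=np.array([.5722,.0534,.062]);u=np.array([-.3396,-.9406,0])
for s,c in((.035,(0,255,0)),(.030,(255,0,255)),(.001,(255,255,255)),(.085,(0,255,255)),(.169,(0,255,255))):
  q=(proj("scene",M+u*s)-o+.5)*k-.5;cv2.circle(b,tuple(int(i) for i in q),3,c,-1)
cv2.imwrite("pics/s26.png",b)
t=bot.capture("top");cv2.imwrite("pics/t26.png",t)
E
```

```text
(no output)
```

View pics/s26.png

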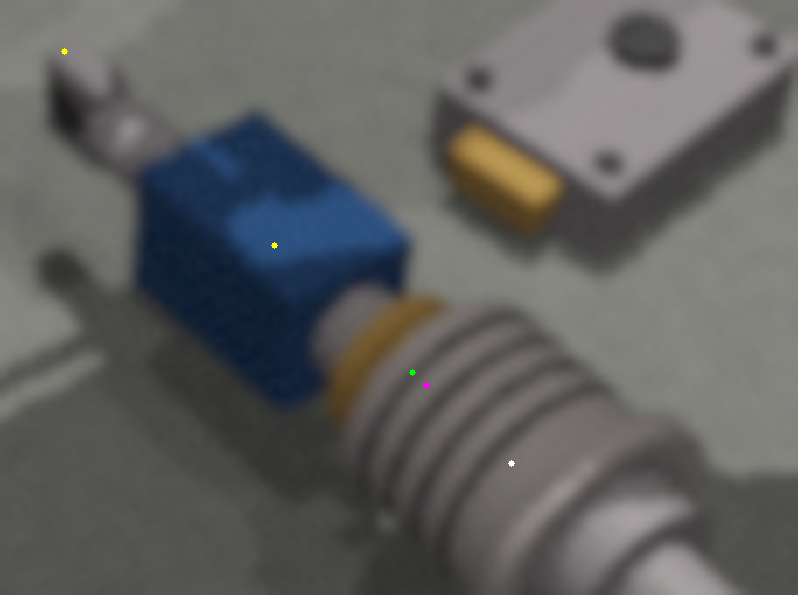

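View pics/t26.png

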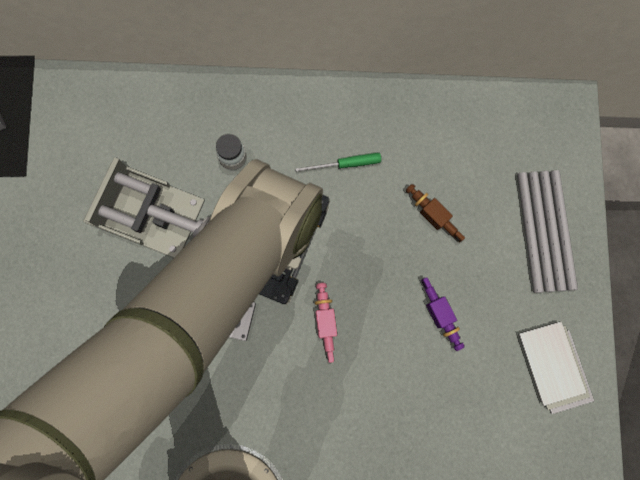

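```bash
python3 -c "
from workcell import bot
print(bot.hand_in())"
```

```text
the job is handed in; nothing more can be done
None
```

I completed the job and handed it in at about 19 s of the 61 s limit; the hand-in gave no verdict.

- **Sleeve:** I pulled it back until it met its end stop (about 21 N). After I let go, the red band still showed, so it had caught.
- **Rod:** I gripped the blue block and pushed the nose home with about 22 N. The sleeve then sprang forward over it.
- **Bolts:** I drew the locked rod out until it met the front stop (about 14 N). Tool travel was about 35–38 mm. I then let go and lifted clear.

**Last checks:**
- No red band shows, and the shoulder sits against the mouth ring or within a few mm of it.
- The mouth projects onto the 35 mm drawn position, and the rod lies in line with the coupler by eye.
- The screwdriver and jar look unmoved in the last top and scene pictures. The lock case looks unmoved in the scene picture; in the top one it is partly hidden.
- The gripper is open and about 0.2 m above the parts, with no contact.

**Disagreements:**
- The tool tilted by up to about 4° while pushing, because the row commands do not correct tilt.
- My wrist-camera estimates of where the rod sat in the grip disagreed by several mm along its axis. I judged the push home by force and the sleeve release instead.
- In the final top picture the arm hides the coupler, so its end state was checked only from the scene camera and the wrist camera.

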